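# Draw a dishful of heatsinks from the sprung dispenser

## Task

Pick up the black dish by its grip and, holding it level under the chute of the dispenser, press the front of the dish against the sprung plunger until it meets both rubber stops; this opens the gate and all four heatsinks slide into the dish. Do not ram it, do not disturb the other things on the bench, and finish while still holding the dish up there, pressed against the stops with the heatsinks in it: do not put it down or let the plunger come back.

Things in the scene. Friction and masses are not known exactly. Their poses are not given: they have to be found in the camera images.
- dish: loose black plastic open box 100 (its x) x 84 (y) x 55 mm high, walls and floor 4 mm, 0.1-0.16 kg, standing on the bench. Origin: middle of the box's underside; z up, +x to its front wall (outer face x = +50). Its grip is an upright plate 14 mm thick (along y) behind the rear wall, x = -50 to -106, z = 10 to 62 mm; best held at x = -80, z = 45.
- dispenser: fixed white machine. Origin: on the bench under the stops' front faces; z up, +x into the machine, the way the dish is pressed in (dish x parallel to it). Base plate 170 wide, 14 high, x = 5 to 245 mm; housing from x = 22, 100 wide, 142 high; dark steel chute on top (to 252 mm high) coming down to -x at 30 degrees. At x < 0 only plunger and chute end stick out, free space below.
- stop_face (a point): midway between the front faces of the two stops, 115 mm above the bench, axes as the dispenser's. With the dish home its front face (dish x = +50) is here. Hold the dish's underside about 75 mm above the bench (within 10 mm): stops and plunger then bear on the upper half of its front wall, its rim 25 mm below the chute's end.
- stop: the hard stop: two fixed black rubber bumpers 20 mm in diameter, 30 mm either side of the plunger, faces in one plane. Its origin is that of the dispenser.
- plunger (a joint): plunger travel in m: 0 out, grows as pressed along the dispenser's +x, 0.018 when the dish meets the stops. Steel pad 26 mm wide, centred between the bumpers, face 18 mm before them when out. Spring 3 N at first, 7 N at the stops. A linkage lifts the chute's gate with it: clear of the heatsinks from about 0.008, shut again when the plunger comes back.
- chute_lip (a point): middle of the lower end of the chute's floor, 22 mm in front of the stop faces and 158 mm above the bench (underside 155 mm); the chute is 32 mm wide outside, 20 mm high walls. The heatsinks drop off here, moving towards the dispenser's -x.
- heatsink0: finned aluminium heatsink 18 x 18 x 14 mm, 14 g, origin at its middle; at the start number 1 of four in file behind the gate, from the chute's end upward
- heatsink1: finned aluminium heatsink 18 x 18 x 14 mm, 14 g, origin at its middle; at the start number 2 of four in file behind the gate, from the chute's end upward
- heatsink2: finned aluminium heatsink 18 x 18 x 14 mm, 14 g, origin at its middle; at the start number 3 of four in file behind the gate, from the chute's end upward
- heatsink3: finned aluminium heatsink 18 x 18 x 14 mm, 14 g, origin at its middle; at the start number 4 of four in file behind the gate, from the chute's end upward
- board: green circuit board with chips, 130 x 85 x 12 mm, a bystander, to be left where it is; origin at the middle of its underside
- screwdriver: screwdriver lying flat, 150 mm long, below 30 mm high, a bystander, to be left where it is; origin at the middle of its underside
- spool: grey solder spool standing on end, diameter 54, height 40 mm, a bystander, to be left where it is; origin at the middle of its underside
- jar: closed jar, diameter 48, height 50 mm, a bystander, to be left where it is; origin at the middle of its underside
- meter: black hand-held meter lying flat, 150 x 78 x 42 mm, a bystander, to be left where it is; origin at the middle of its underside
- part_box: small grey open box without a grip, 65 x 50 x 22 mm, a bystander, to be left where it is; origin at the middle of its underside
- pliers: small black pliers lying flat, about 130 x 40 x 11 mm, a bystander, to be left where it is; origin at the middle of its underside
There are look-alikes about, which are no part of the job. Leave any yellow look-alike of the dish alone.

How it is judged:
On the way, in this order (a step that is already met when the one before it is completed fails the run):
1. the dish is held up off the bench by its grip (height (world z) of dish above 0.04 m and contact force between dish and the fingers above 1 N), for 0.2 s.
2. the dish, held up, has pressed the plunger in and meets the stops (all of step 1 and value of joint plunger above 0.0155 m and contact force between dish and stop above 0.5 N), for 0.2 s.
At the end, for the whole second after the job is handed in: Through the last second the gripper holds the dish over 40 mm above the bench, at rest and within 0.2 rad of level; the dish presses the plunger in over 15.5 of 18 mm and touches the stops with over 0.5 N; all four heatsinks are in the dish (all of step 2 and angle between dish's own z axis and vertical below 0.2 rad and linear speed of dish below 0.02 m/s and x of heatsink0 in the frame of dish between -0.048 and 0.048 m and y of heatsink0 in the frame of dish between -0.04 and 0.04 m and z of heatsink0 in the frame of dish between 0 and 0.055 m and x of heatsink1 in the frame of dish between -0.048 and 0.048 m and y of heatsink1 in the frame of dish between -0.04 and 0.04 m and z of heatsink1 in the frame of dish between 0 and 0.055 m and x of heatsink2 in the frame of dish between -0.048 and 0.048 m and y of heatsink2 in the frame of dish between -0.04 and 0.04 m and z of heatsink2 in the frame of dish between 0 and 0.055 m and x of heatsink3 in the frame of dish between -0.048 and 0.048 m and y of heatsink3 in the frame of dish between -0.04 and 0.04 m and z of heatsink3 in the frame of dish between 0 and 0.055 m); the arm keeps its last pose, push and grip.
It fails at once if a bystander was moved more than 40 mm (distance of any of board, screwdriver, spool, jar, meter, part_box, pliers from where it was at the start of the episode above 0.04 m).
It fails at once if the dish was rammed into the stops (more than 60 N) (contact force between dish and stop above 60 N).
It also fails if it takes over 51 s, if anything falls off the work surface, if the arm or the gripper's body presses on something with over 40 N, if the wrist force passes 120 N, or if a joint passes its speed limit or range.

## Robot

A 6-joint arm with a two-finger parallel gripper is mounted at the origin on the work surface. World frame = base frame: x ahead of the robot, y to its left, z up, the work surface at z = 0. Lengths are in m, angles in rad, forces in N, time in s.
With the tool pointing down it reaches from about 0.375 to 0.975 m from the base axis. Payload 3.8 kg.
Tool frame: the origin (TCP) lies midway between the tips of the shut fingers; the grasp point (between the pads) lies 19 mm behind it; z points along the fingers, y is the line along which they close (so a half turn about z gives the same grasp; the last joint's range is limited). The gripper opens to 88 mm and grips with 3 to 60 N. Pads are 18 mm wide; open, the fingers measure 123 mm over their backs; the gripper's body (75 mm by 187 mm) begins 45 mm behind the grasp point.
Start: joints at [-1.2, 0.264, 1.604, -0, 1.274, -0.037], TCP at [0.268, -0.62, 0.239] pointing down, gripper open.
Joint ranges: [-2.63, 2.63], [-0.94, 2.18], [0.31, 2.57], [-1.31, 4.45], [0, 2.66], [-2.55, 2.55]. Speed limits (rad/s): [2.57, 2.57, 3.14, 3.14, 3.14, 3.14].

## Interface

Orientations are given as a rotation vector (axis times angle).
In Python, from cell import manip, inverse_kinematics, cams, order gives the robot as it stands. Calls block until the motion is done:
- manip.move_pose(position, orientation): joint-space move of the TCP to a pose.
- manip.move_linear(position, rate=0.15, rot=None): straight line of the TCP; rot=None keeps the orientation; rate is the mean speed in m/s.
- manip.set_joints(angles): joint-space move.
- manip.set_gripper(opening, force=None): finger opening in m; force is the grip in N (None keeps the last); returns when the fingers have stopped.
- manip.dwell(seconds).
- inverse_kinematics(position, orientation): joint angles nearest the present ones, or None.
- manip.state(): the state.
- cams.capture(name): name is "scene" or "top" or "wrist"; returns a dict with "image" (400x640x3 uint8, blue, green, red), "z_map" (400x640 float32, m along the optical axis (not along the pixel's ray), 0 where there is no reading), "intrinsics" (3x3 intrinsics, pixels), "k1" (the pictures are not rectified: a ray, as slopes to the right and down, at radius r is drawn at 1 + k1 r^2 times it, then the intrinsics apply), "position" and "orientation" of the camera in the world; the wrist camera has in their place "T_tool_cam" (4x4, takes a point from camera to tool coordinates, whose origin is the TCP and whose axes are the flange's). Camera axes: x right, y down, z forward; pixel columns grow to the right and rows downward; lengths in m; the calibration is good to about 2 mm. A picture is of the moment at which its call begins: read the wrist's pose just before it.
A pose or a line that the arm cannot do raises manip.IKError and nothing moves.
- order.close_job(): hands the job in; it is judged then, once.
The state is a dict: "clock": time; "joint_pos": joint angles; "joint_velocities": joint speeds; "tau": joint torques, N m; "tool_pos": TCP position; "tcp_rot": TCP orientation; "contact_force": force on the tool from outside, world axes, zero at the start; "moment": the same for the moment, N m; "gripper_width": finger opening in m; "grasp_force": force on a finger pad.
Only numpy, scipy, OpenCV 4.12 (cv2) and the standard library are available. Lean on these libraries where they do the work, as an engineer would, in place of code of your own. Each camera call takes 0.05 s, during which the arm holds its last target. There are 200 camera calls.

## Working session

There is one attempt and no reset: what is moved stays moved. The work goes in short steps, each a Python script; the robot and the scene stay as the last script left them, time stands still between calls to the robot, and variables do not carry over. Pictures are saved under pics/ and viewed, at most 10 in all, crops included, and the job is handed in when it is done.

```bash
ls; mkdir -p pics
cat > h.py <<'E'
import numpy as np, cv2, pickle
from scipy.spatial.transform import Rotation as R
from cell import manip, inverse_kinematics, cams, order
def cap(n):
    s=manip.state(); c=cams.capture(n)
    if n=="wrist":
        T=np.eye(4); T[:3,:3]=R.from_rotvec(s["tcp_rot"]).as_matrix(); T[:3,3]=s["tool_pos"]
        T=T@np.array(c["T_tool_cam"]); c["P"]=T[:3,3]; c["R"]=T[:3,:3]
    else:
        c["P"]=np.array(c["position"]); o=np.array(c["orientation"]); c["R"]=R.from_rotvec(o).as_matrix() if o.size==3 else o
    return c
def rays(c,px):
    K=np.array(c["intrinsics"]); d=np.array([c["k1"],0,0,0,0],float)
    p=cv2.undistortPoints(np.array(px,float).reshape(-1,1,2),K,d,None,None).reshape(-1,2)
    return np.c_[p,np.ones(len(p))]
def plane(c,px,z):
    r=rays(c,px)@c["R"].T; return c["P"]+r*((z-c["P"][2])/r[:,2])[:,None]
def deproj(c,px):
    px=np.array(px,int).reshape(-1,2); return c["P"]+(rays(c,px)*c["z_map"][px[:,1],px[:,0]][:,None])@c["R"].T
def cloud(c):
    v,u=np.mgrid[:400,:640]; P=deproj(c,np.c_[u.ravel(),v.ravel()]).reshape(400,640,3); P[c["z_map"]==0]=np.nan; return P
E
python3 - <<'E'
from h import *
for n in("scene","top"):
    c=cap(n); cv2.imwrite(f"pics/{n}0.png",c["image"]); pickle.dump(c,open(n+".pkl","wb")); print(n,c["P"],c["orientation"],c["k1"],(c["z_map"]>0).mean())
print(manip.state())
E
```

```text
pics
scene [ 1.46467481 -0.08836867  0.73715016] [-1.68366571 -1.53270585  0.80757007] -0.01849609489465661 0.996046875
top [0.44791151 0.00159139 0.94363925] [-2.15778657  2.12577663 -0.17807252] -0.022433145128692173 0.99583984375
{'clock': 0.1, 'joint_pos': array([-1.19989782e+00,  2.64655751e-01,  1.60525035e+00, -6.60287199e-06,
        1.27371524e+00, -3.69296912e-02]), 'joint_velocities': array([ 0.00118173, -0.00197817, -0.00329847,  0.00050478,  0.00103584,
        0.00082399]), 'tau': array([ 8.34707353e-04, -5.03619576e+01, -3.58071077e+01,  7.31486524e-02,
        2.33334425e-02, -5.48444439e-05]), 'tool_pos': array([ 0.26745643, -0.61903776,  0.23752042]), 'tcp_rot': array([-3.07454479e+00, -6.35782771e-01,  5.39086015e-04]), 'contact_force': array([-0.1340884 ,  0.01972963,  0.13147393]), 'moment': array([0.00834577, 0.00632459, 0.02943362]), 'grasp_force': 0.0, 'gripper_width': 0.08819205001731209}
```

View pics/scene0.png

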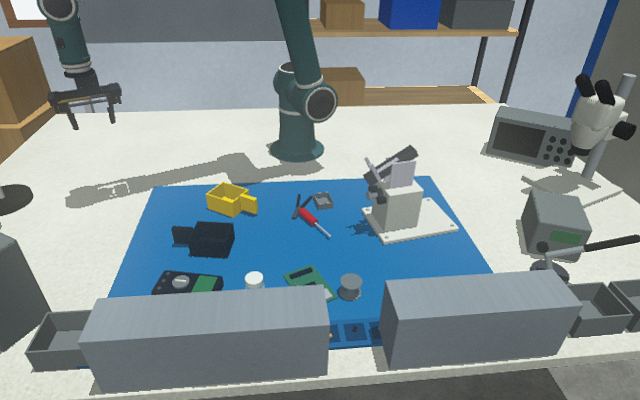

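View pics/top0.png

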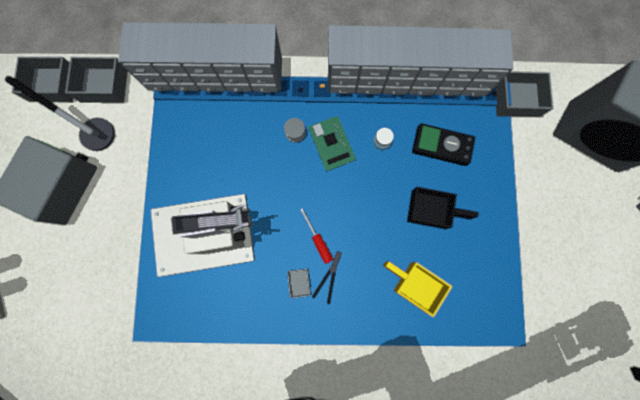

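The scene image shows the black dish at (212,239) with its grip at (180,237), and the dispenser at (400,205). In the top image the candidates for the dish are:
- black dish at (432,208), with its grip to the right at (465,213)
- yellow look-alike at (425,290), ruled out by colour
- black meter at (445,143), ruled out because it is flat
- grey part box at (300,282), ruled out because it has no grip

I choose (432,208). The dispenser plate's corners are at about (151,209), (245,195), (256,262) and (159,276), and its chute end faces image right.

```bash
cat > m.py <<'E'
from h import *
def dish(c,P,roi=None,zr=(.045,.062)):
    im=c["image"].astype(int); m=(im.max(2)<70)&(P[...,2]>zr[0])&(P[...,2]<zr[1])
    return m
E
python3 - <<'E'
from h import *
c=pickle.load(open("top.pkl","rb")); im=c["image"]; P=cloud(c)
# bench level check
print("bench z",np.nanmedian(P[300:330,180:260,2]))
hsv=cv2.cvtColor(im,cv2.COLOR_BGR2HSV)
m=((hsv[...,1]<60)&(hsv[...,2]>130)).astype(np.uint8); roi=np.zeros_like(m); roi[185:290,148:268]=1; m*=roi
n,l,s,_=cv2.connectedComponentsWithStats(m); k=1+s[1:,4].argmax(); print(s[k])
cn=max(cv2.findContours((l==k).astype(np.uint8),0,1)[0],key=cv2.contourArea).reshape(-1,2)
q=plane(c,cn,.014)[:,:2]; r=cv2.minAreaRect((q*1000).astype(np.float32)); print("plate",r, cv2.boxPoints(r).round(1).tolist())
m=(im.max(2)<75).astype(np.uint8); roi[:]=0; roi[175:240,400:485]=1; m*=roi
cn=max(cv2.findContours(m,0,1)[0],key=cv2.contourArea).reshape(-1,2)
print("dish px",cn.min(0),cn.max(0)); zz=P[...,2][m>0]; print("z pct",np.nanpercentile(zz,[2,10,50,90,98]))
mm=(m>0)&(P[...,2]>.04); v,u=np.nonzero(mm); Q=P[mm]; 
q=plane(c,np.c_[u,v],.055)[:,:2]*1000
r=cv2.minAreaRect(q.astype(np.float32)); print("dish+grip",r,cv2.boxPoints(r).round(1).tolist())
big=np.hstack([cv2.resize(im[165:250,390:490],None,fx=4,fy=4,interpolation=2),cv2.resize(im[185:285,145:285],None,fx=2.8,fy=3.4,interpolation=2)])
cv2.imwrite("pics/crop.png",big)
s=pickle.load(open("scene.pkl","rb")); S=cloud(s); print(deproj(s,[(212,224),(181,228),(320,235),(405,228)]).round(4), deproj(s,[(378,163)]))
E
```

```text
bench z 0.0016277927886186871
[ 151  194  103   83 5117]
plate ((501.6203918457031, 304.31280517578125), (170.14535522460938, 239.4638214111328), 10.341413497924805) [[396.3999938964844, 406.79998779296875], [439.3999938964844, 171.3000030517578], [606.7999877929688, 201.8000030517578], [563.7999877929688, 437.3999938964844]]
dish px [408 187] [477 228]
z pct [0.0011606  0.00274471 0.01007175 0.05618608 0.06278002]
dish+grip ((567.8679809570312, -292.5328063964844), (158.5189971923828, 85.12968444824219), 79.82698059082031) [[512.0, -363.0], [595.7999877929688, -378.1000061035156], [623.7999877929688, -222.0], [540.0, -207.0]]
[[ 0.5349 -0.2683  0.0458]
 [ 0.5663 -0.3446  0.0609]
 [ 0.545   0.0322 -0.005 ]
 [ 0.5596  0.2762  0.0159]] [[ 0.1355427   0.29825104 -0.00412283]]
```

View pics/crop.png

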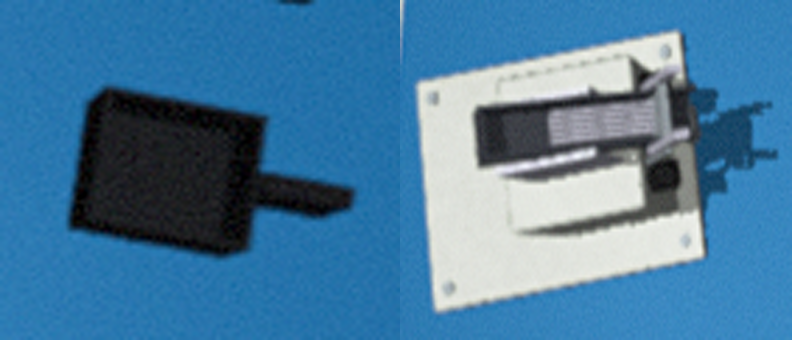

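The left crop confirms an empty black dish with its grip plate to the right. The right crop shows the chute, the gate and one black bumper at (660,175). Next I look from near with the wrist camera.

```bash
cat >> h.py <<'E'
def rot(yaw,tilt=0):  # tool x at yaw (deg), pointing down; tilt (deg) turns the tool z towards +tool x
    return (R.from_euler('z',yaw,degrees=True)*R.from_euler('x',180,degrees=True)*R.from_euler('y',tilt,degrees=True)).as_rotvec()
E
python3 - <<'E'
from h import *
print(np.array(cams.capture("wrist")["T_tool_cam"]).round(3).tolist())
g=np.array([.5589,-.3424])
manip.move_pose([*g,.20],rot(79.8)); manip.set_gripper(.05,20)
c1=cap("wrist"); manip.move_linear([g[0]-.01,g[1]-.05,.24]); c2=cap("wrist")
pickle.dump((c1,c2),open("w.pkl","wb"))
cv2.imwrite("pics/w1.png",np.hstack([cv2.resize(c["image"],(400,250)) for c in(c1,c2)]))
for c in(c1,c2):
    P=cloud(c); print(np.nanmin(P.reshape(-1,3),0),np.nanmax(P.reshape(-1,3),0))
print(manip.state()["clock"],manip.state()["joint_pos"])
E
```

```text
[[-0.0, -0.964, -0.268, 0.069], [1.0, -0.0, 0.001, 0.001], [-0.001, -0.268, 0.964, -0.146], [0.0, 0.0, 0.0, 1.0]]
[ 0.16948721 -0.60678889 -0.00287358] [ 0.89445284 -0.11750259  0.30701448]
[ 0.11315565 -0.69581468 -0.0024713 ] [ 0.92814275 -0.14803134  0.3468874 ]
3.0417 [-6.57428973e-01  2.62904702e-01  1.60429711e+00  4.72399282e-04
  1.27579592e+00 -4.79309576e-01]
```

View pics/w1.png

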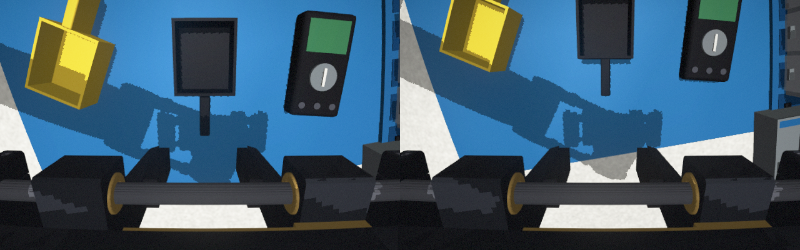

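Both wrist views show the dish straight ahead, with its grip at (205,115) in the left half and (605,77) in the right half. The yellow look-alike and the meter are well clear. Next I triangulate the grip and the rim corners.

```bash
cat > d.py <<'E'
from h import *
def dishmeas(c):
    P=cloud(c); im=c["image"]
    m=((im.max(2)<80)&(abs(P[...,0]-.565)<.08)&(P[...,1]>-.40)&(P[...,1]<-.18)&(P[...,2]>.02)).astype(np.uint8)
    top=P[(m>0)&(P[...,2]>.049)]
    m=((im.max(2)<80)).astype(np.uint8)
    return P,m,top
if __name__=="__main__":
    for c in pickle.load(open("w.pkl","rb")):
        P,m,t=dishmeas(c)
        r=cv2.minAreaRect((t[:,:2]*1000).astype(np.float32)); print("rim+grip",r[0],r[1],r[2],"n",len(t))
        g=t[t[:,1]<-.325]; rg=cv2.minAreaRect((g[:,:2]*1000).astype(np.float32)); print("grip",rg,"z",np.percentile(g[:,2],[10,50,90]), "rim z",np.median(t[t[:,1]>-.3][:,2]))
        print("box",cv2.boxPoints(r).round(1).tolist())
    # triangulate grip rear end & rim corners from dark contour
    e=[]
    for c in pickle.load(open("w.pkl","rb")):
        im=c["image"]; m=(im.max(2)<80).astype(np.uint8); m[235:]=0; m[:,:260]=0; m[:,400:]=0
        cn=max(cv2.findContours(m,0,1)[0],key=cv2.contourArea).reshape(-1,2)
        b=cn[:,1].max(); grip=cn[cn[:,1]>b-20]; e.append([(grip[:,0].min(),b),(grip[:,0].max(),b)])
    C=pickle.load(open("w.pkl","rb"))
    for i in(0,1):
        A=[];B=[]
        d=[(rays(c,[e[k][i]])@c["R"].T)[0] for k,c in enumerate(C)]
        M=sum(np.eye(3)-np.outer(x,x)/(x@x) for x in d); v=sum((np.eye(3)-np.outer(x,x)/(x@x))@c["P"] for x,c in zip(d,C))
        print("tri",e[0][i],e[1][i],np.linalg.solve(M,v).round(4))
E
python3 d.py
```

```text
rim+grip (567.4151000976562, -295.8023681640625) (154.34951782226562, 162.2138214111328) 79.97283935546875 n 79946
grip ((564.1121826171875, -349.1693420410156), (158.09231567382812, 48.329566955566406), 0.008641673251986504) z [0.22044033 0.27946588 0.30195419] rim z 0.05584785838967443
box [[474.1000061035156, -357.70001220703125], [633.7999877929688, -385.8999938964844], [660.7000122070312, -233.89999389648438], [501.0, -205.6999969482422]]
rim+grip (563.0646362304688, -316.20916748046875) (166.78541564941406, 153.87229919433594) 88.39494323730469 n 73743
grip ((561.7504272460938, -362.3574523925781), (74.66598510742188, 153.7327423095703), 88.8732681274414) z [0.30488569 0.32766681 0.34224279] rim z 0.05523695998710426
box [[483.79998779296875, -397.3999938964844], [637.5999755859375, -401.70001220703125], [642.2999877929688, -235.0], [488.5, -230.6999969482422]]
tri (np.int32(320), np.int32(216)) (np.int32(322), np.int32(153)) [ 0.5504 -0.3727  0.0569]
tri (np.int32(335), np.int32(216)) (np.int32(335), np.int32(153)) [ 0.5632 -0.375   0.0568]
```

```bash
sed -i 's/top=P\[(m>0)&(P\[...,2\]>.049)\]/top=P[(m>0)\&(P[...,2]>.049)\&(P[...,2]<.07)]/' d.py; python3 d.py
python3 - <<'E'
from h import *
# look at the dispenser front
for i,(dx,rt,) in enumerate([((.547,.0,.22),20),((.56,-.03,.26),30)]):
    p,t=(dx,rt)
    manip.move_pose(p,rot(100.3,t if i<2 else 0)); c=cap("wrist"); pickle.dump(c,open(f"g{i}.pkl","wb")); print(c["R"][:,2],c["P"])
    cv2.imwrite(f"pics/g{i}.png",c["image"])
a=[cv2.resize(cv2.imread(f"pics/g{i}.png"),(400,250)) for i in(0,1)]; cv2.imwrite("pics/g.png",np.hstack(a)); print(manip.state()["clock"])
E
```

```text
rim+grip (570.2498779296875, -296.28948974609375) (154.39479064941406, 83.32376861572266) 80.05801391601562 n 3266
grip ((561.376220703125, -348.17333984375), (49.03898620605469, 13.190860748291016), 79.64419555664062) z [0.06138516 0.06248801 0.0633915 ] rim z 0.05530172982755907
box [[515.9000244140625, -365.1000061035156], [598.0, -379.5], [624.5999755859375, -227.39999389648438], [542.5, -213.10000610351562]]
rim+grip (568.6213989257812, -305.8858642578125) (136.36534118652344, 83.1031723022461) 80.17160034179688 n 2051
grip ((560.9163818359375, -348.8498840332031), (49.0697135925293, 12.968939781188965), 80.24893188476562) z [0.06138365 0.06239612 0.06340872] rim z 0.05523695998710426
box [[516.0, -366.0], [597.9000244140625, -380.20001220703125], [621.2000122070312, -245.8000030517578], [539.2999877929688, -231.60000610351562]]
tri (np.int32(320), np.int32(216)) (np.int32(322), np.int32(153)) [ 0.5504 -0.3727  0.0569]
tri (np.int32(335), np.int32(216)) (np.int32(335), np.int32(153)) [ 0.5632 -0.375   0.0568]
[-0.01266365  0.07539873 -0.99707305] [0.54540782 0.01255163 0.38130745]
[-0.04183765  0.24454125 -0.96873587] [ 0.5640859  -0.04716215  0.42161235]
4.9083
```

View pics/g.png

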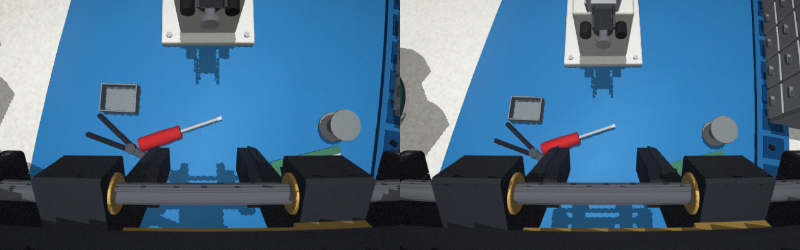

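The grip is at about (0.561, -0.3475) with yaw 80°. The right half shows both bumpers at about (585,30) and (620,30), with the plunger pad between them at (603,42). I refine the stop face from those views.

Run:
```python
from h import *
o=np.array([.524,.1816,0]); M=R.from_euler('z',100.34,degrees=True).as_matrix()
for f in("g0","g1"):
    c=pickle.load(open(f+".pkl","rb")); Q=(cloud(c)-o)@M; im=c["image"]
    for n,(a,b,y0,y1,z0,z1) in dict(bumpL=(-.02,.03,.015,.045,.09,.13),bumpR=(-.02,.03,-.045,-.015,.09,.13),plung=(-.035,.015,-.02,.02,.09,.13),lip=(-.04,.03,-.03,.03,.15,.18)).items():
        k=(Q[...,0]>a)&(Q[...,0]<b)&(Q[...,1]>y0)&(Q[...,1]<y1)&(Q[...,2]>z0)&(Q[...,2]<z1)
        q=Q[k]*1000
        if len(q)>5: print(f,n,len(q),"x",np.percentile(q[:,0],[1,5,50]).round(1),"y",np.percentile(q[:,1],[2,98]).round(1),"z",np.percentile(q[:,2],[2,98]).round(1))
    hsv=cv2.cvtColor(im,cv2.COLOR_BGR2HSV); m=((hsv[...,1]<60)&(hsv[...,2]>130)).astype(np.uint8); m[:, :255]=0; m[:,400:]=0;m[130:]=0
    cn=max(cv2.findContours(m,0,1)[0],key=cv2.contourArea).reshape(-1,2)
    q=(plane(c,cn,.014)-o)@M*1000; q=q[abs(q[:,1])<95]
    fr=q[(q[:,0]<15)&(abs(q[:,1])<75)]; ln=np.polyfit(fr[:,1],fr[:,0],1); s=q[(q[:,0]>12)&(q[:,0]<60)]
    print("plate front x",ln,"y edges",np.median(s[s[:,1]<-70][:,1]),np.median(s[s[:,1]>70][:,1]))
```

```text
g0 bumpL 660 x [-3.5 -2.9  1.3] y [19.1 44. ] z [ 92.3 125.8]
g0 bumpR 559 x [-3.3 -3.  -0.4] y [-44.  -20.8] z [100.3 126. ]
g0 plung 923 x [-21.2 -20.9 -18.2] y [-12.6  12.6] z [103.6 128.6]
g0 lip 643 x [-33.7 -32.5 -21.7] y [-15.3  15.3] z [158.  178.7]
plate front x [4.00371601e-04 3.65609526e+00] y edges -76.22652414063732 83.52951637979417
g1 bumpL 718 x [-3.  -2.5 11.1] y [17.9 44.4] z [ 93.  129.4]
g1 bumpR 718 x [-3.  -2.5  9.8] y [-44.4 -18.4] z [ 93.9 129.2]
g1 plung 724 x [-21.6 -21.2 -17. ] y [-13.8  13.7] z [104.  128.3]
g1 lip 1281 x [-33.5 -28.7 -11.8] y [-15.5  21.1] z [157.2 179.5]
plate front x [6.59650779e-04 3.19799554e+00] y edges -83.85836844540613 83.36657023367005
```

Run:
```python
from h import *
g=[.5612,-.3475]; r=rot(80)
manip.move_pose([*g,.16],r); manip.move_linear([*g,.028],rate=.1)
s=manip.state(); print(s["tool_pos"],s["contact_force"])
manip.set_gripper(0,45); s=manip.state(); print("w",s["gripper_width"],s["grasp_force"],s["contact_force"],s["moment"])
manip.move_linear([*g,.103],rate=.1); manip.dwell(.3); s=manip.state(); print("w",s["gripper_width"],s["grasp_force"],s["contact_force"],s["tool_pos"],s["clock"])
c=cap("scene"); t=cap("top"); w=cap("wrist"); pickle.dump((c,t,w),open("l.pkl","wb"))
cv2.imwrite("pics/l.png",np.hstack([cv2.resize(c["image"][120:320,100:420],(480,300)),cv2.resize(w["image"][:250],(320,300))]))
```

```text
[ 0.56186598 -0.34793605  0.02898056] [0.93956688 0.99228598 0.81295402]
w 0.013422650342583704 44.9847718141973 [0.16866233 0.04770094 0.21370763] [ 0.04334467 -0.02061336  0.05597823]
w 0.013735444528809341 44.984292201697826 [ 0.49695838  0.5498133  -1.65982515] [ 0.56083754 -0.34727033  0.10220073] 9.4333
```

View pics/l.png

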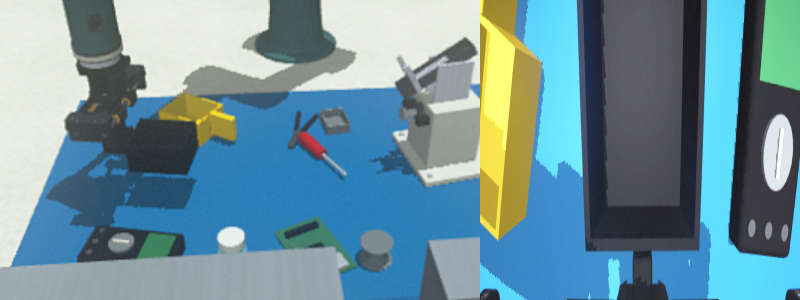

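The dish hangs level from the gripper, at (160,145) in the scene half, and its box sits square in the wrist view. I measure its pose in the hand, then carry it to the standoff.

```bash
cat > inhand.py <<'E'
from h import *
def inhand(w,tp,yaw):
    M=R.from_euler('z',yaw,degrees=True).as_matrix(); Q=(cloud(w)-np.array(tp))@M*1000
    k=(w["image"].max(2)<110)&(Q[...,0]>25)&(Q[...,0]<145)&(abs(Q[...,1])<52)&(Q[...,2]>15)&(Q[...,2]<45)
    q=Q[k]; A=np.c_[q[:,:2],np.ones(len(q))]; pl=np.linalg.lstsq(A,q[:,2],rcond=None)[0]
    r=cv2.minAreaRect(q[:,:2].astype(np.float32))
    print("rim: x",np.percentile(q[:,0],[.3,99.7]),"y",np.percentile(q[:,1],[.3,99.7]),"z",np.median(q[:,2]),"slopes",pl[:2],"ang",r)
E
python3 - <<'E'
from inhand import *
s=manip.state(); inhand(pickle.load(open("l.pkl","rb"))[2],s["tool_pos"],80)
u=np.array([np.cos(np.radians(100.34)),np.sin(np.radians(100.34))])
home=np.array([.524,.1816])-u*.1325; r=rot(100.34)
p=home-u*.08
manip.move_linear([*p,.103],rate=.12,rot=r); manip.dwell(.3); s=manip.state(); print(p,s["tool_pos"],s["contact_force"],s["clock"])
w=cap("wrist"); inhand(w,s["tool_pos"],100.34)
cv2.imwrite("pics/s.png",w["image"]);
E
```

```text
rim: x [ 25.37716556 101.43101605] y [-42.42022626  41.03976582] z 26.497984731866065 slopes [-0.04480628 -0.00959305] ang ((64.01663208007812, -0.6585922241210938), (84.50643157958984, 78.02867889404297), 89.74304962158203)
[ 0.56214142 -0.02744899] [ 0.56214593 -0.0275793   0.10299064] [-1.02957786 -0.71825444 -1.64881972] 12.7
rim: x [ 25.39554495 101.27437763] y [-42.05797824  41.22127676] z 26.49353723917215 slopes [-0.05570639 -0.01884686] ang ((63.95556640625, -0.4235992431640625), (84.01118469238281, 77.898681640625), 89.80371856689453)
```

View pics/s.png

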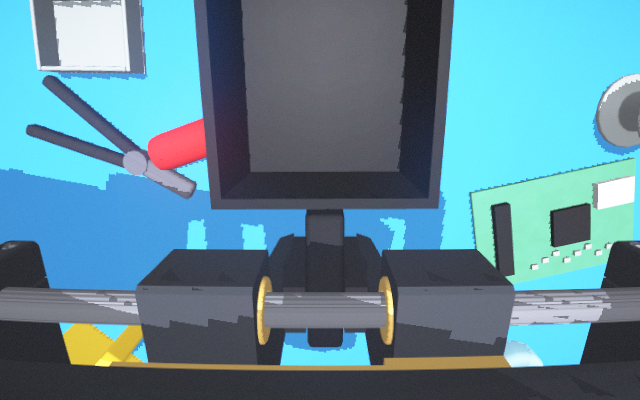

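The dish is square in the hand, with its rear rim running from (212,205) to (440,205), and it is clear of everything. Now I press it in slowly while watching the force.

Run:
```python
from inhand import *
u=np.array([np.cos(np.radians(100.34)),np.sin(np.radians(100.34))]); home=np.array([.524,.1816])-u*.1325
manip.move_linear([*(home-u*.028),.103],rate=.06); manip.dwell(.3)
f0=np.mean([(manip.dwell(.05),manip.state()["contact_force"])[1] for _ in range(4)],0); print("f0",f0)
d=-.020
while d<.012:
    manip.move_linear([*(home+u*d),.103],rate=.03); manip.dwell(.12)
    s=manip.state(); f=-(s["contact_force"]-f0)[:2]@u; adv=(s["tool_pos"][:2]-home)@u
    print(f"{d*1e3:.1f} adv {adv*1e3:.1f} F {f:.1f} w {s['gripper_width']*1e3:.1f} fz {s['contact_force'][2]-f0[2]:.1f}")
    if f>14: break
    d+=.002 if d<-.004 else .0007
manip.dwell(1.0); s=manip.state(); print("F",-(s["contact_force"]-f0)[:2]@u,"side",(s["contact_force"]-f0)[:2]@[-u[1],u[0]],"z",s["contact_force"],s["moment"],s["clock"],s["tool_pos"])
np.save("f0",f0)
c=cap("scene"); w=cap("wrist"); pickle.dump((c,w),open("e.pkl","wb"))
cv2.imwrite("pics/e.png",np.hstack([cv2.resize(c["image"][130:250,310:470],(400,300)),cv2.resize(w["image"][:300],(400,300))]))
```

```text
f0 [-0.16412531  0.07966848 -1.05151883]
-20.0 adv -19.9 F 0.1 w 13.3 fz -0.1
-18.0 adv -18.0 F 0.3 w 13.2 fz -0.2
-16.0 adv -16.5 F 4.1 w 13.7 fz 0.0
-14.0 adv -14.1 F 4.8 w 13.6 fz 0.1
-12.0 adv -12.1 F 5.0 w 13.3 fz -0.4
-10.0 adv -10.1 F 4.2 w 13.8 fz -0.3
-8.0 adv -8.2 F 5.6 w 13.5 fz -0.6
-6.0 adv -6.3 F 6.5 w 13.7 fz -1.4
-4.0 adv -4.5 F 6.5 w 13.3 fz -1.8
-3.3 adv -3.8 F 6.9 w 13.4 fz -1.4
-2.6 adv -3.2 F 6.5 w 13.7 fz -1.3
-1.9 adv -2.5 F 7.5 w 13.8 fz -1.1
-1.2 adv -1.8 F 6.9 w 14.0 fz -0.7
-0.5 adv -1.2 F 7.8 w 13.8 fz -1.3
0.2 adv -0.5 F 7.3 w 13.2 fz -2.4
0.9 adv 0.1 F 8.3 w 13.4 fz -2.3
1.6 adv 0.7 F 8.0 w 13.8 fz -1.5
2.3 adv 0.8 F 10.6 w 13.7 fz -1.4
3.0 adv 0.8 F 13.3 w 13.1 fz -2.0
3.7 adv 0.8 F 15.3 w 13.8 fz -0.8
F 14.275883777229804 side 0.782210199616585 z [  1.62873247 -14.10477269  -1.9657312 ] [-2.33280637 -0.37202142 -0.07763415] 22.7667 [0.54742458 0.05204303 0.10284951]
```

View pics/e.png

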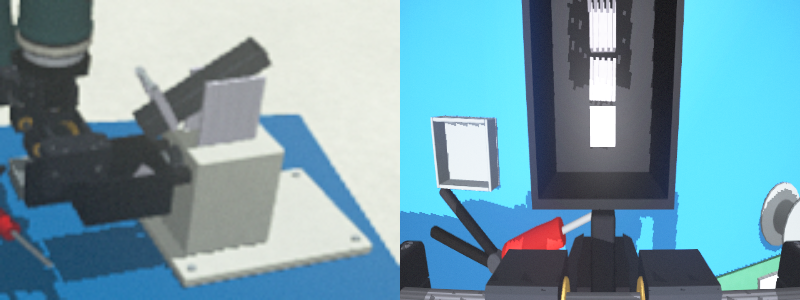

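The press met a hard stop at 0.8 mm with about 14 N. Three heatsinks are visible in the dish, at (602,25), (602,78) and (602,125). The dish front is out of view, so I check the chute and the fourth heatsink from above.

Run:
```python
from h import *
t=cap("top"); w=pickle.load(open("e.pkl","rb"))[1]
cv2.imwrite("pics/f.png",np.hstack([cv2.resize(t["image"][185:285,145:305],(480,300),interpolation=2),cv2.resize(w["image"][:110,240:400],(320,220),interpolation=2).__class__ and cv2.resize(w["image"][:150,240:400],(320,300))]))
P=cloud(w)
u=np.array([np.cos(np.radians(100.34)),np.sin(np.radians(100.34)),0]); b=manip.state()["tool_pos"]
m=(w["image"].min(2)>140); m[250:]=0
q=P[m]; d=(q-b)@u*1000; k=(abs((q-b)@np.array([-u[1],u[0],0]))<.04)&(d>30); print("heatsink extent ahead of TCP mm",np.percentile(d[k],[1,99]),"z",np.percentile(q[k][:,2],[5,95])); print(manip.state()["clock"])
```

```text
heatsink extent ahead of TCP mm [ 48.29583759 107.65703055] z [0.08144753 0.09577861]
22.9167
```

View pics/f.png

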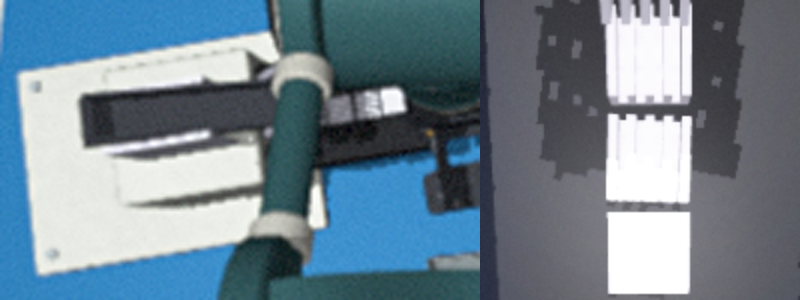

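Run:
```python
from h import *
w=pickle.load(open("e.pkl","rb"))[1]; P=cloud(w); s=manip.state(); b=s["tool_pos"]
u=np.array([np.cos(np.radians(100.34)),np.sin(np.radians(100.34)),0])
for v in range(0,62,5): print(v,((P[v,320]-b)@u*1000).round(1),P[v,318:323,2].round(4),w["image"][v,320])
print(s["contact_force"]-np.load("f0.npy"))
# any heatsink left in/near the lip in the scene view
c=cap("scene"); cv2.imwrite("pics/z.png",cv2.resize(c["image"][140:240,320:440],(720,600),interpolation=cv2.INTER_CUBIC))
```

```text
0 106.9 [0.078  0.0779 0.1012 0.101  0.1006] [181 168 171]
5 105.8 [0.0793 0.0791 0.0982 0.0976 0.0986] [176 162 165]
10 104.2 [0.083  0.0835 0.0971 0.0966 0.0977] [231 221 224]
15 105.7 [0.082  0.0836 0.0818 0.0824 0.0924] [252 248 250]
20 103.2 [0.0825 0.083  0.0835 0.0824 0.0921] [252 249 250]
25 101.4 [0.0826 0.0818 0.0822 0.0836 0.0914] [253 251 252]
30 99.1 [0.0829 0.0823 0.0832 0.0834 0.0939] [254 251 252]
35 97.0 [0.0819 0.0827 0.0834 0.0835 0.0913] [253 249 250]
40 95.0 [0.0835 0.0827 0.0822 0.0823 0.0938] [253 251 252]
45 92.8 [0.0829 0.0822 0.0829 0.0819 0.0935] [253 250 251]
50 90.7 [0.0832 0.0829 0.0824 0.0836 0.083 ] [254 251 252]
55 89.2 [0.0785 0.0789 0.0769 0.079  0.0792] [84 78 78]
60 86.3 [0.0825 0.0815 0.0821 0.0819 0.0925] [236 226 227]
[  2.67181727 -15.67480433  -1.27841325]
```

View pics/z.png

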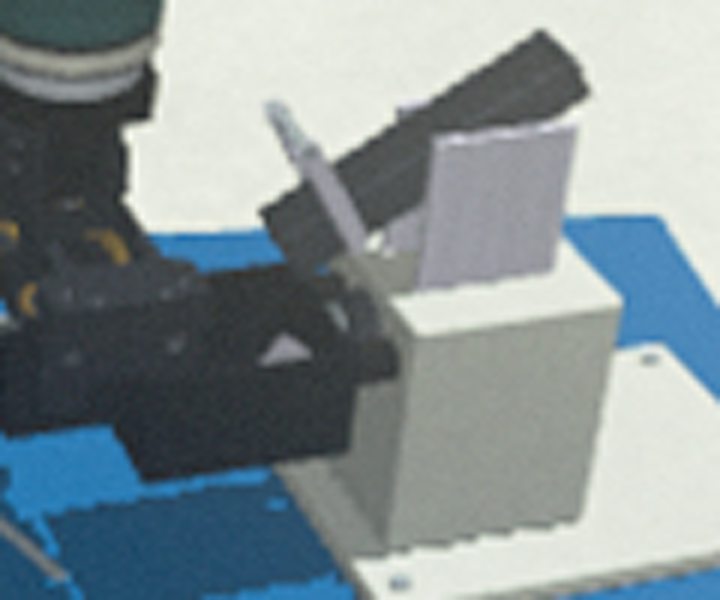

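The chute end at (290,270) is clear. The fourth heatsink leans inside the dish near its front, with its tip at (290,340) and its height below the rim. The bumper presses on the dish at (375,355) and the push is steady at about 15 N, so I hand in.

```bash
python3 -c "
from h import *
print(order.close_job(), manip.state()['clock'])"
```

```text
the job is handed in; nothing more can be done
the job is handed in; nothing more can be done
```

The job is handed in, with no verdict shown: the dish is held level and pressed against both stops at about 15 N. Three heatsinks are plainly in the dish, and the fourth was seen leaning inside it near the front.

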